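Open the steam cleaner and set the funnel for refilling

ROBOT

A 7-joint arm with a two-finger parallel gripper is mounted at the origin on the work surface. World frame = base frame: x ahead of the robot, y to its left, z up, the work surface at z = 0. Lengths are in mm, angles in rad, forces in N, time in s.
With the tool pointing down it reaches from about 350 to 900 mm from the base axis. Payload 7.2 kg.
Tool frame: the origin (TCP) lies midway between the tips of the shut fingers; the grasp point (between the pads) lies 19 mm behind it; z points along the fingers, y is the line along which they close (so a half turn about z gives the same grasp; the last joint's range is limited). The gripper opens to 85 mm and grips with 20 to 120 N. Pads are 22 mm wide; open, the fingers measure 114 mm over their backs; the gripper's body (76 mm by 85 mm) begins 54 mm behind the grasp point. The pads swing forward as they close: fully open they stand 13 mm farther back than shut.
Start: joints at [1.177, 0.411, -0.013, 1.596, 0.006, 1.134, -0.082], TCP at [200.03, -592.13, 196.197] pointing down, gripper open.
Joint ranges: [-2.95, 2.95], [-0.29, 1.99], [-1.47, 1.44], [0.14, 2.54], [-1.03, 4.17], [0.13, 1.85], [-2.86, 2.86]. Speed limits (rad/s): [2.39, 2.39, 3.01, 3.01, 3.14, 3.14, 3.14].

INTERFACE

Orientations are given as [roll, pitch, yaw] about the fixed x, y, z axes, in that order (R = Rz(yaw) Ry(pitch) Rx(roll)).
In Python, from workcell import bot gives the robot as it stands. The module is installed in compiled form; this text tells all that it offers.
- The arm moves only by the tool servo_tool, never from a script. Its argument "steps" is a list of rows, each a list of 7 numbers: the opening, from -1 (shut) to 1 (fully open), so that 0 is half open, then the shift along the world's x, y, z in cm, then the turn, a rotation vector about the world's x, y, z in degrees. A call has 1 to 8 rows; each row shifts and turns the commanded pose from where the row before left it; what a row does not reach is not made up. A row lasts 1/10 s, in which the tool goes at most 50 mm and 8.59 degrees, less where a joint would pass 70% of its speed; a pose out of reach is approached as far as the arm can. A call is refused whole if a number of a shift passes 5 or a number of a turn 8.59, either way. A call with a gripper value outside its range is refused whole. The fingers move at their own pace and stop on an object; "grip_force" is the grip in N (left out, the last holds). Time passes only in rows, so rows that do not move let the fingers close. It gives the time, the measured TCP pose, the force, the opening and the grip force at its end, in the units of the state.
- bot.sense(): the state, without advancing time (a new reading comes with each control period).
- bot.snapshot(name): name is "scene" or "top" or "wrist"; returns a dict with "image" (384x512x3 uint8, red, green, blue), "z_map" (384x512 float32, mm along the optical axis (not along the pixel's ray), 0 where there is no reading), "fov_y" (degrees; the focal length in pixels is half the picture's height over the tangent of half this angle, whatever the lens; pixels are square), "cx", "cy" (the principal point, pixels), "R" (3x3) and "t" (3): a world point X has camera coordinates R X + t; the wrist camera has in their place "tool_from_camera" (4x4, takes a point from camera to tool coordinates, whose origin is the TCP and whose axes are the flange's). Camera axes: x right, y down, z forward; pixel columns grow to the right and rows downward; lengths in mm; the calibration is good to about 2 mm. A picture is of the moment at which its call begins: read the wrist's pose just before it.
- bot.job_done(): hands the job in; it is judged then, once.
Trained networks look in the newest picture that a camera, given by its name, has taken for a name from the list of things; names that differ only in an ending like _2 or _b are one class to them, and where a whole thing is asked for, a point or a joint stands for the part that bears it (a point fixed in the world has none). Each returns a list of dicts, best first, with "confidence" (0 to 1); they miss things now and then, are a little off and sometimes report something else, mostly with a low value. They report only what shows in the picture. A call takes as long as a camera call.
- bot.silhouettes(camera, thing): "pixels" (384x512 bool, what is visible of it) and "at" ([column, row] in pixels, amid what is visible of it).
- bot.spot_point(camera, thing): "at" ([column, row] in pixels: a listed point, or the origin of a listed thing).
The state is a dict: "clock": time; "joints": joint angles; "joint_velocities": joint speeds; "tau": joint torques, N m; "tool_pos": TCP position; "ee_rot": TCP orientation; "ft_force": force on the tool from outside, world axes, zero at the start; "ft_torque": the same for the moment, N m; "grip_width": finger opening in mm; "finger_force": force on a finger pad.
Only numpy, scipy, OpenCV 4.12 (cv2) and the standard library are available. Lean on these libraries where they do the work, as an engineer would, in place of code of your own. Each camera call takes 0.05 s, during which the arm holds its last target. There are 200 camera calls.

TASK

Get the steam cleaner ready for refilling: push its safety cap down against the spring, turn it anticlockwise out of its catch without forcing it, lift it off and lay it in the terracotta dish, then take the funnel out of its beaker and seat it upright and fully home in the filler neck. Set both down rather than dropping them, and leave the other things on the worktop where they are.

Things in the scene. Friction and masses are not known exactly. Their poses are not given: they have to be found in the camera images.
- steamer: Canister steam cleaner, light grey, 300 x 190 mm (222 over the wheels), flat deck 145 mm above the worktop; stands firm, does not move. Origin: centre of its underside; x along it towards the black carrying handle (a bar across, 122 mm from the centre, up to 192 mm high), z up. The steel filler neck rises 26 mm from the deck, 30 mm from the centre, on the side away from the handle.
- neck_rim (a point): Centre of the filler neck's mouth, 171 mm above the worktop; axes as the steamer's. Neck 43 mm across outside; round hole 25 mm across with two slots (37 mm over both) for the cap's lugs, 22 mm deep to a flat seat. Straining the bayonet (turning against the catch, bearing on the rim or the stop, pulling up at a wrong angle) with over 60 N in all between cap and neck (the spring's push included) damages it.
- cap: Safety cap, locked on the neck: round ribbed black knob, 50 mm across, 28 mm high, on a brass stem (22 mm across, 15.5 mm long; 34 mm over its two lugs) with a sprung rubber seal below. Origin: centre of the knob's underside, at first 6.5 mm above the rim; z up its axis. Off the neck its lowest point is the seal, 34.5 mm below the origin. About 140 g.
- cap_top (a point): Centre of the knob's flat top, 28 mm above the cap's origin. To open: the spring holds the lugs up in their catch with 8 N; 4 mm down (14 N) they clear it, at 6.5 mm (18 N) the knob meets the solid rim. Held down it turns anticlockwise seen from above to a solid stop, 50 to 84 degrees on (machines differ); within 6 degrees of it the spring lifts the lugs into their slots and it pulls straight up.
- funnel: Grey plastic funnel standing spout down in the beaker. Origin: centre of the spout's lower end, z up its axis. Spout 21 mm across (tapering to 16 mm at the tip) and 18 mm long to a flat shoulder of 33 mm, then a cone that widens to a straight round collar, 54 mm across, from 36 to 54 mm above the origin: grip it by the collar. Seated in the neck its shoulder lies on the rim, the origin 18 mm below the rim. 50 g.
- beaker: Small clear measuring beaker, 47 mm across, 75 mm high, upright, holding the funnel (the funnel's origin is then about 49 mm above the worktop). Origin: centre of its underside.
- dish: Round terracotta dish for small parts, 140 mm across, 34 mm high, inner floor 7 mm above the worktop and 104 mm wide. Origin: centre of its underside.
- bowl: Bystander: white ceramic bowl, 116 mm across, 50 mm high. Origin: underside.
- mug: Bystander: blue ceramic mug, 80 mm across, 92 mm high. Origin: underside.
- jar: Bystander: glass jar with a steel screw lid, 60 mm across, 85 mm high. Origin: underside.
- tumbler: Bystander: green glass tumbler, 66 mm across, 105 mm high. Origin: underside.
- soap: Bystander: orange pump soap dispenser, 72 mm across, 162 mm high. Origin: underside.
- nozzle: Bystander: the steam cleaner's grey brush nozzle lying flat, about 155 x 55 mm, 37 mm high. Origin: underside.

How it is judged (in metres and radians):
On the way:
1. the cap has been unlocked and lifted clear of the neck (its underside over 36 mm above the rim) (z of cap in the frame of neck_rim above 0.036 m and contact force between the fingers and cap above 0.5 N), for 0.1 s.
At the end, for the whole second after the job is handed in: The cap rests in the level terracotta dish, its origin within 60 mm of the dish's axis and under 60 mm above the dish's underside; the funnel is at rest in the neck, upright within 0.1 rad, within 5 mm of its axis, the spout's end at least 15.5 mm below the rim (18 mm is home) (horizontal distance between cap and dish below 0.06 m and z of cap in the frame of dish below 0.06 m and contact force between cap and dish above 0.3 N and linear speed of each of cap, funnel below 0.02 m/s and angle between each of dish, funnel's own z axis and vertical below 0.1 rad and horizontal distance between funnel and neck_rim below 0.005 m and z of funnel in the frame of neck_rim below -0.0155 m); the robot touches nothing.
It fails at once if the cap is forced: more than 60 N between the cap and the steam cleaner's neck (contact force between cap and steamer above 60 N).
It fails at once if the cap or the funnel is dropped or thrown (moving faster than 0.9 m/s with no finger on it) ((contact force between the fingers and cap below 0.01 N and linear speed of cap above 0.9 m/s) or (contact force between the fingers and funnel below 0.01 N and linear speed of funnel above 0.9 m/s)).
It fails at once if the beaker or the dish is knocked over (tipped by more than 30 degrees) (angle between any of beaker, dish's own z axis and vertical above 0.52 rad).
It fails at once if a bystander is shifted by more than 40 mm (distance of any of bowl, mug, jar, tumbler, soap, nozzle from where it was at the start of the episode above 0.04 m).
It also fails if it takes over 72 s, if anything falls off the work surface, if the arm or the gripper's body presses on something with over 40 N, if the wrist force passes 120 N, or if a joint passes its speed limit or range.

## Working session

There is one attempt and no reset: what is moved stays moved. The work goes in short steps, Python scripts to look and compute and a tool call to move; the robot and the scene stay as the last step left them, time stands still between calls to the robot, and variables do not carry over. Pictures are saved under pics/ and viewed, at most 10 in all, crops included, and the job is handed in when it is done.

Besides the shell and the picture viewer there is one more tool, called after ">>>" by a JSON object that holds its "op" and its "data", one argument or row to a line. servo_tool: Moves the arm, as the interface text tells. Its arguments: {"type":"object","properties":{"steps":{"type":"array"},"grip_force":{"type":"number"}},"required":["steps"]}

```bash
mkdir -p pics
cat > h.py <<'E'
import numpy as np, cv2
from workcell import bot
from scipy.spatial.transform import Rotation as Ro
def cam(s):
    """world_from_camera R,t"""
    if "R" in s: 
        R=np.array(s["R"]);t=np.array(s["t"]).ravel(); return R.T,-R.T@t
    st=s["st"]; Rt=Ro.from_euler('xyz',st["ee_rot"]).as_matrix() if np.size(st["ee_rot"])==3 else np.array(st["ee_rot"])
    T=np.array(s["tool_from_camera"]); return Rt@T[:3,:3], Rt@T[:3,3]+np.array(st["tool_pos"])
def snap(n):
    st=bot.sense(); s=bot.snapshot(n); s["st"]=st; s["f"]=192/np.tan(np.radians(s["fov_y"])/2); return s
def ray(s,uv):
    R,t=cam(s); d=np.stack([(uv[...,0]-s["cx"])/s["f"],(uv[...,1]-s["cy"])/s["f"],np.ones(uv.shape[:-1])],-1)
    return d@R.T,t
def at_z(s,uv,z):
    d,t=ray(s,np.array(uv,float)); return t+d*((z-t[2])/d[...,2])[...,None]
def cloud(s):
    g=np.stack(np.meshgrid(np.arange(512.),np.arange(384.)),-1); d,t=ray(s,g); return t+d*s["z_map"][...,None]
def save(s,n): cv2.imwrite("pics/"+n,s["image"][...,::-1])
E
cat > a.py <<'E'
from h import *
st=bot.sense(); print({k:np.round(v,3) for k,v in st.items()})
ims=[]
for n in ["scene","top"]:
    s=snap(n); ims.append(s["image"]); P=cloud(s); print(n,s["fov_y"],cam(s)[1])
    for th in "steamer cap funnel beaker dish bowl mug jar tumbler soap nozzle".split():
        for r in bot.silhouettes(n,th)[:2]:
            m=r["pixels"]&(s["z_map"]>0); p=P[m]
            if len(p)==0: continue
            print(th,round(r["confidence"],2),np.round(r["at"]),m.sum(),"med",np.median(p,0).round(),"lo",np.percentile(p,2,0).round(),"hi",np.percentile(p,98,0).round())
    for th in ["neck_rim","cap_top","funnel","steamer"]:
        for r in bot.spot_point(n,th)[:1]: print("pt",th,round(r["confidence"],2),np.round(r["at"],1), at_z(s,r["at"],{"neck_rim":171,"cap_top":205.5,"funnel":49,"steamer":0}[th]).round(1))
cv2.imwrite("pics/a.png",cv2.resize(np.vstack(ims),(400*1,600))[...,::-1])
cv2.imwrite("pics/top.png",ims[1][...,::-1])
E
python3 a.py
```

```text
{'clock': np.float64(0.0), 'joints': array([ 1.177,  0.412, -0.013,  1.597,  0.006,  1.134, -0.082]), 'joint_velocities': array([ 0.002, -0.   , -0.001, -0.001, -0.   ,  0.001,  0.   ]), 'tau': array([-1.0000e-03, -6.0063e+01,  6.8100e-01, -2.9941e+01,  1.4000e-02,
        1.1000e-02, -0.0000e+00]), 'tool_pos': array([ 199.83 , -591.62 ,  195.361]), 'ee_rot': array([-3.14 ,  0.   ,  0.326]), 'ft_force': array([-0.224,  0.551,  0.104]), 'ft_torque': array([ 0.055,  0.004, -0.017]), 'finger_force': np.float64(0.0), 'grip_width': np.float64(85.214)}
scene 51.08814756155893 [1119.18250724 -294.83579956 1077.05095265]
steamer 0.55 [251. 233.] 7018 med [615. -66. 144.] lo [ 431. -149.   51.] hi [705.  46. 191.]
cap 0.8 [250. 196.] 278 med [533. -47. 204.] lo [489. -68. 166.] hi [549. -22. 210.]
cap 0.69 [113. 321.] 1161 med [ 634. -489.   30.] lo [ 594. -555.   12.] hi [ 658. -387.   39.]
funnel 0.72 [148. 238.] 302 med [ 453. -336.   86.] lo [ 438. -360.   59.] hi [ 492. -312.  104.]
beaker 0.79 [154. 252.] 226 med [ 485. -334.   40.] lo [ 468. -357.   -0.] hi [ 489. -313.   76.]
dish 0.8
[... 2007 characters left out ...]
 259.] 296 med [ 288. -298.   84.] lo [ 261. -331.   16.] hi [ 313. -275.   91.]
tumbler 0.61 [329. 136.] 371 med [ 746. -274.   62.] lo [ 706. -300.    0.] hi [ 767. -241.  106.]
soap 0.67 [118. 168.] 489 med [601. 470. 101.] lo [578. 448.   0.] hi [639. 499. 162.]
soap 0.36 [172. 258.] 558 med [290. 276.  11.] lo [252. 227.  -2.] hi [325. 324.  94.]
nozzle 0.87 [381. 166.] 616 med [ 624. -487.   29.] lo [ 585. -554.   -1.] hi [ 656. -385.   41.]
nozzle 0.34 [348. 210.] 170 med [ 469. -344.   77.] lo [ 443. -362.   51.] hi [ 490. -316.  105.]
pt neck_rim 0.66 [264.9 188. ] [518.8 -42.9 171. ]
pt cap_top 0.66 [269.7 182.3] [531.  -56.9 205.5]
pt steamer 0.93 [260.  191.7] [538.  -31.3   0. ]
```

>>> {"op": "servo_tool", "data": {
  "steps": [
    [1, 0, 0, 4.5, 0, 0, 0],
    [1, 0.5, 1, 4.5, 0, 0, 0],
    [1, 2.0, 3.2, 2.5, 0, 0, 0],
    [1, 2.5, 4.3, 0, 0, 0, 0],
    [1, 2.5, 4.3, 0, 0, 0, 0],
    [1, 2.5, 4.3, 0, 0, 0, 0],
    [1, 2.5, 4.3, 0, 0, 0, 0],
    [1, 2.5, 4.3, 0, 0, 0, 0]
  ],
  "grip_force": 30
}}

```text
clock: 2.4
tool_pos: [350.7, -333.3, 311.5]
ee_rot: [3.141, -0.0, 0.326]
ft_force: [1.5, 0.1, 0.7]
grip_width: 85.1
finger_force: 0.0
```

>>> {"op": "servo_tool", "data": {
  "steps": [
    [1, 2.5, 4.3, 0, 0, 0, 0],
    [1, 2.5, 4.3, 0, 0, 0, 0],
    [1, 2.5, 4.3, 0, 0, 0, 0],
    [1, 2.5, 4.3, 0, 0, 0, 0],
    [1, 2.5, 4.3, 0, 0, 0, 0],
    [1, 2.5, 4.3, 0, 0, 0, 0],
    [1, 2.4, 3.4, 0, 0, 0, 0],
    [1, 0, 0, 0, 0, 0, 0]
  ]
}}

```text
clock: 3.2
tool_pos: [526.0, -36.8, 311.1]
ee_rot: [-3.139, -0.002, 0.334]
ft_force: [1.1, -0.2, 0.8]
grip_width: 85.3
finger_force: 0.0
```

View pics/top.png

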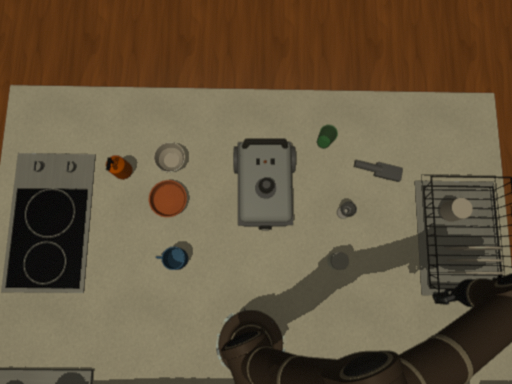

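```bash
cat > w.py <<'E'
from h import *
import sys
s=snap("wrist"); save(s,sys.argv[1]); P=cloud(s)
r=bot.silhouettes("wrist","cap"); q=bot.spot_point("wrist","cap_top")
print(s["st"]["tool_pos"].round(1),s["st"]["joints"].round(2),cam(s)[1].round())
for x in r[:2]:
    m=x["pixels"]&(s["z_map"]>0); p=P[m]; t=p[p[:,2]>np.percentile(p[:,2],95)-5]
    (c,rad)=cv2.minEnclosingCircle(t[:,:2].astype(np.float32)); print(x["confidence"],x["at"],len(t),"z",np.median(t[:,2]),"mean",t.mean(0),"circ",c,rad)
for x in q[:2]: print("pt",x["confidence"],x["at"],at_z(s,x["at"],205.5))
E
python3 w.py w1.png
```

```text
[526.  -36.8 311.1] [ 0.39  0.2  -0.49  1.64  0.09  1.33 -1.35] [603. -10. 488.]
0.55 [256.8, 177.0] 1249 z 204.95353823635008 mean [526.6360867  -42.90208515 204.86509638] circ (525.55517578125, -43.5670280456543) 23.039112091064453
pt 0.94 [257.4, 180.9] [525.70992073 -44.84522894 205.5       ]
```

View pics/w1.png

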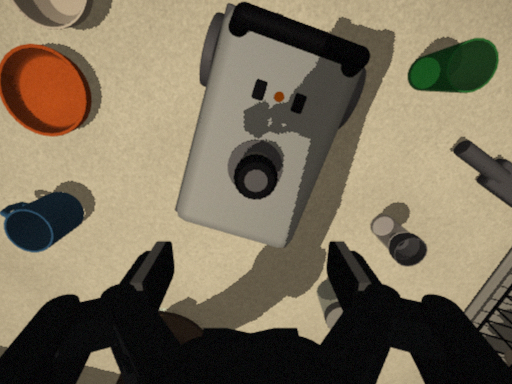

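>>> {"op": "servo_tool", "data": {
  "steps": [
    [1, 0, -0.67, -3, 0, 0, 0],
    [1, 0, 0, -4, 0, 0, 0],
    [1, 0, 0, -4, 0, 0, 0],
    [1, 0, 0, -3.2, 0, 0, 0],
    [1, 0, 0, 0, 0, 0, 0]
  ],
  "grip_force": 30
}}

```text
clock: 3.85
tool_pos: [520.5, -52.0, 165.5]
ee_rot: [-3.139, 0.007, 0.323]
ft_force: [-0.4, -0.2, 0.0]
grip_width: 85.1
finger_force: 0.0
```

>>> {"op": "servo_tool", "data": {
  "steps": [
    [-1, 0, 0, 0, 0, 0, 0],
    [-1, 0, 0, 0, 0, 0, 0],
    [-1, 0, 0, 0, 0, 0, 0],
    [-1, 0, 0, 0, 0, 0, 0],
    [-1, 0, 0, 0, 0, 0, 0]
  ]
}}

```text
clock: 4.35
tool_pos: [524.7, -48.9, 170.7]
ee_rot: [-3.141, -0.002, 0.326]
ft_force: [-6.9, 11.4, 20.5]
grip_width: 12.3
finger_force: 9.5
```

```bash
cat > v.py <<'E'
from h import *
import sys
s=snap("wrist"); a=s["image"]; t=snap("scene"); b=t["image"][120:280,160:360]
cv2.imwrite("pics/"+sys.argv[1],np.hstack([cv2.resize(a,(400,300)),cv2.resize(b,(375,300),interpolation=3)])[...,::-1])
st=bot.sense(); print({k:np.round(v,2) for k,v in st.items()})
for n,x in (("wrist",s),("scene",t)):
    for q in bot.spot_point(n,"cap_top")[:1]: print(n,q["confidence"],q["at"],at_z(x,q["at"],205.5).round(1))
E
python3 v.py v1.png
```

```text
{'clock': np.float64(4.45), 'joints': array([ 0.38,  0.31, -0.47,  1.84,  0.16,  1.03, -1.39]), 'joint_velocities': array([ 0.  ,  0.  ,  0.01,  0.  ,  0.01, -0.01, -0.  ]), 'tau': array([  0.91, -46.84,  -2.73, -27.24,   0.51,  -0.08,  -0.  ]), 'tool_pos': array([524.72, -48.41, 170.64]), 'ee_rot': array([-3.14, -0.  ,  0.33]), 'ft_force': array([-0.76,  1.98,  4.51]), 'ft_torque': array([ 0.64,  0.17, -0.02]), 'finger_force': np.float64(2.46), 'grip_width': np.float64(0.57)}
wrist 0.61 [252.2, 238.1] [528.7 -48.5 205.5]
scene 0.59 [245.0, 196.0] [529.9 -53.2 205.5]
```

View pics/v1.png

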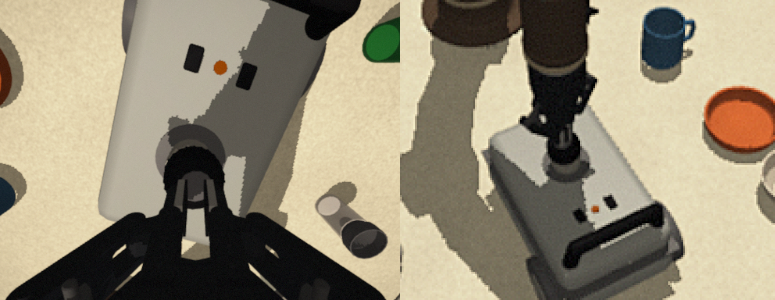

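```bash
cat > d.py <<'E'
from h import *
st=bot.sense()
Rt=Ro.from_euler('xyz',st["ee_rot"]).as_matrix()
for n in ("wrist","scene","top"):
    s=snap(n); P=cloud(s); R,t=cam(s)
    for nm,X in (("tcp",st["tool_pos"]),("captop",[525,-43,205.5]),("grasp",st["tool_pos"]+[0,0,19])):
        c=R.T@(np.array(X)-t); print(n,nm,(c[:2]/c[2]*s["f"]+[s["cx"],s["cy"]]).round(),c[2].round())
    m=(abs(P[...,0]-525)<60)&(abs(P[...,1]+45)<45)&(P[...,2]>185)&(P[...,2]<212)
    m&=s["image"].max(-1)<90
    q=P[m]; print(len(q), q.mean(0).round(1) if len(q) else '')
    H,_,_=np.histogram2d(q[:,0],q[:,1],bins=[np.arange(465,590,10),np.arange(-95,10,10)]); print(H.astype(int))
    if n!="top":
        u=(c[:2]/c[2]*s["f"]+[s["cx"],s["cy"]]).astype(int)
        im=s["image"][max(u[1]-80,0):u[1]+80,max(u[0]-90,0):u[0]+90]; cv2.imwrite(f"pics/c_{n}.png",cv2.resize(im,None,fx=2.2,fy=2.2,interpolation=3)[...,::-1])
E
python3 d.py; python3 -c "
import cv2,numpy as np;a=cv2.imread('pics/c_wrist.png');b=cv2.imread('pics/c_scene.png');h=max(a.shape[0],b.shape[0]);f=lambda i:np.pad(i,((0,h-i.shape[0]),(0,0),(0,0)));cv2.imwrite('pics/c.png',np.hstack([f(a),f(b)]))"
```

```text
wrist tcp [250. 219.] 194.0
wrist captop [242. 241.] 160.0
wrist grasp [251. 232.] 176.0
3276 [537.3 -42.2 201.6]
[[  0   0   0   0   0   0   0   0   0   0]
 [  0   0   0   0   0   0   0   0   0   0]
 [  0   0   0   0   0   0   0   0   0   0]
 [  0   0   0   0   0   0   0   0   0   0]
 [  0   0   0   0   0   9  64   0   0   0]
 [  0   0  21   0   0   3 216  31   0   0]
 [  0   0  89 130  28 191 283 117   0   0]
 [  0   0  47 274 304 291 384  25   0   0]
 [  0   0   0 101 288 304  76   0   0   0]
 [  0   0   0   0   0   0   0   0   0   0]
 [  0   0   0   0   0   0   0   0   0   0]
 [  0   0   0   0   0   0   0   0   0   0]]
scene tcp [246. 201.] 1111.0
scene captop [248. 193.] 1084.0
scene grasp [246. 197.] 1096.0
185 [537.9 -51.5 200.9]
[[ 0  0  0  0  0  0  0  0  0  0]
 [ 0  0  0  0  0  0  0  0  0  0]
 [ 0  0  0  0  0  0  0  0  0  0]
 [ 0  0  0  0  0  0  0  0  0  0]
 [ 0  0  0  1  0  0  0  0  0  0]
 [ 0  0  7  7  0  1  3  0  0  0]
 [ 0  0 15 10  5  5  9  1  0  0]
 [ 0  0 14 19 12 13 12  0  0  0]
 [ 0  0  0 11 22 15  3  0  0  0]
 [ 0  0  0  0  0  0  0  0  0  0]
 [ 0  0  0  0  0  0  0  0  0  0]
 [ 0  0  0  0  0  0  0  0  0  0]]
top tcp [267. 186.] 1335.0
top captop [265. 184.] 1301.0
top grasp [267. 185.] 1317.0
3 [511.6 -28.4 189.7]
[[0 0 0 0 0 0 0 0 0 0]
 [0 0 0 0 0 0 0 0 0 0]
 [0 0 0 0 0 0 0 0 0 0]
 [0 0 0 0 0 0 0 0 0 0]
 [0 0 0 0 0 0 3 0 0 0]
 [0 0 0 0 0 0 0 0 0 0]
 [0 0 0 0 0 0 0 0 0 0]
 [0 0 0 0 0 0 0 0 0 0]
 [0 0 0 0 0 0 0 0 0 0]
 [0 0 0 0 0 0 0 0 0 0]
 [0 0 0 0 0 0 0 0 0 0]
 [0 0 0 0 0 0 0 0 0 0]]
```

View pics/c.png

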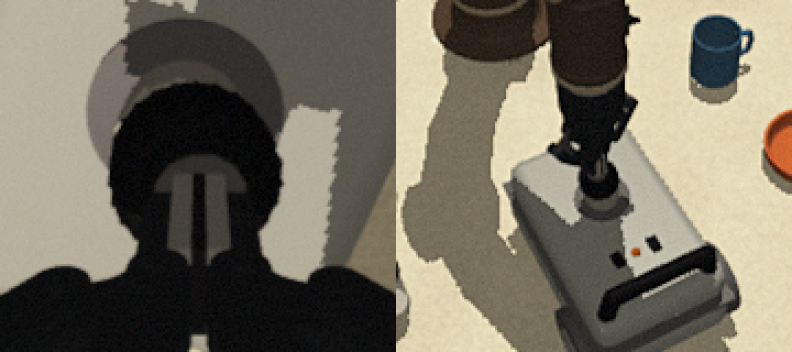

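```bash
cat > e.py <<'E'
from h import *
s=snap("wrist"); P=cloud(s); print(s["st"]["tool_pos"].round(1),s["st"]["ft_force"],s["st"]["grip_width"])
for v in range(180,300,5): print(v,[tuple(P[v,u].round().astype(int)) for u in (215,240,252,264,290)])
E
python3 e.py
```

```text
[524.8 -48.5 170.6] [-2.134814    3.83643147  6.26035881] -0.09071743368983436
180 [(np.int64(537), np.int64(-15), np.int64(147)), (np.int64(545), np.int64(-33), np.int64(151)), (np.int64(547), np.int64(-42), np.int64(149)), (np.int64(549), np.int64(-51), np.int64(147)), (np.int64(555), np.int64(-71), np.int64(144))]
185 [(np.int64(534), np.int64(-16), np.int64(147)), (np.int64(546), np.int64(-34), np.int64(168)), (np.int64(547), np.int64(-42), np.int64(162)), (np.int64(546), np.int64(-52), np.int64(149)), (np.int64(551), np.int64(-73), np.int64(144))]
190 [(np.int64(529), np.int64(-18), np.int64(147)), (np.int64(548), np.int64(-34), np.int64(184)), (np.int64(550), np.int64(-41), np.int64(182)), (np.int64(547), np.int64(-51), np.int64(163)), (np.int64(548), np.int64(-74), np.int64(145))]
195 [(np.int64(525), np.int64(-19), np.int64(146)), (np.int64(548), np.int64(-34), np.int64(192)), (np.int64(551), np.int64(-41), np.int64(195)), (np.int64(551), np.int64(-49), np.int64(187)), (np.int64(543), np.int64(-76), np.int64(143))]
200 [(np.int64(522), np.int64(-20), np.int64(147)), (np.int64
[... 4040 characters left out ...]
, np.int64(-31), np.int64(258)), (np.int64(536), np.int64(-40), np.int64(259)), (np.int64(525), np.int64(-49), np.int64(242)), (np.int64(537), np.int64(-50), np.int64(258)), (np.int64(537), np.int64(-62), np.int64(253))]
290 [(np.int64(532), np.int64(-31), np.int64(261)), (np.int64(534), np.int64(-41), np.int64(260)), (np.int64(522), np.int64(-50), np.int64(242)), (np.int64(537), np.int64(-50), np.int64(260)), (np.int64(537), np.int64(-62), np.int64(255))]
295 [(np.int64(536), np.int64(-31), np.int64(269)), (np.int64(535), np.int64(-41), np.int64(264)), (np.int64(519), np.int64(-51), np.int64(242)), (np.int64(537), np.int64(-50), np.int64(263)), (np.int64(545), np.int64(-56), np.int64(269))]
```

>>> {"op": "servo_tool", "data": {
  "steps": [
    [1, 0, 0, 0, 0, 0, 0],
    [1, 0, 0, 0, 0, 0, 0]
  ]
}}

```text
clock: 4.95
tool_pos: [525.0, -49.6, 170.3]
ee_rot: [3.141, -0.002, 0.326]
ft_force: [0.3, 0.4, -0.3]
grip_width: 28.3
finger_force: 0.0
```

>>> {"op": "servo_tool", "data": {
  "steps": [
    [1, 0, 0, 0, 0, 0, 0],
    [1, 0, 0, 0, 0, 0, 0],
    [1, 0, 0, 0, 0, 0, 0]
  ]
}}

```text
clock: 5.25
tool_pos: [523.8, -49.8, 169.0]
ee_rot: [-3.141, 0.0, 0.326]
ft_force: [-0.2, -0.3, 0.5]
grip_width: 72.5
finger_force: 0.0
```

```bash
python3 v.py v2.png
```

```text
{'clock': np.float64(5.35), 'joints': array([ 0.39,  0.31, -0.47,  1.84,  0.16,  1.03, -1.39]), 'joint_velocities': array([-0., -0., -0., -0., -0., -0., -0.]), 'tau': array([-1.000e-02, -4.825e+01, -3.830e+00, -2.788e+01,  1.000e-02,
        0.000e+00,  0.000e+00]), 'tool_pos': array([523.91, -49.87, 169.04]), 'ee_rot': array([-3.14,  0.  ,  0.33]), 'ft_force': array([-0.92,  0.02,  0.26]), 'ft_torque': array([ 0.01, -0.05, -0.02]), 'finger_force': np.float64(0.0), 'grip_width': np.float64(84.95)}
scene 0.61 [245.9, 192.6] [520.7 -46.2 205.5]
```

View pics/v2.png

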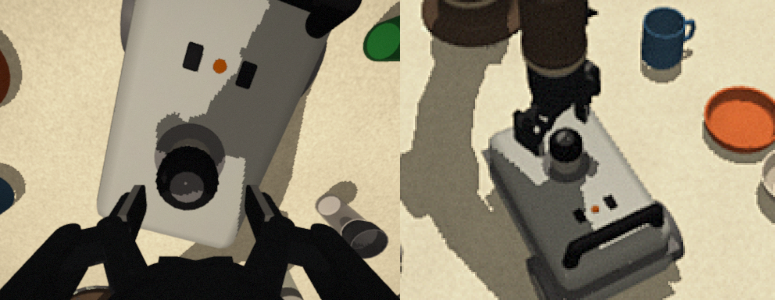

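```bash
cat > e.py <<'E'
from h import *
s=snap("wrist"); P=cloud(s); st=s["st"]; print(st["tool_pos"].round(1))
Rt=Ro.from_euler('xyz',st["ee_rot"]).as_matrix(); Q=(P-st["tool_pos"])@Rt   # tool coords
z=s["z_map"]
m=(Q[...,2]<40)&(Q[...,2]>-120)&(z>0)&(abs(Q[...,0])<60)&(abs(Q[...,1])<75)
for b in range(-100,40,8):
    for sg in (-1,1):
        k=m&(Q[...,2]>=b)&(Q[...,2]<b+8)&(Q[...,1]*sg>30)
        if k.sum()>3: print(b,sg,k.sum(),"x",np.percentile(Q[k][:,0],[3,97]).round(),"y",np.percentile(Q[k][:,1],[3,97]).round())
c=m&(abs(P[...,2]-204.5)<3)&(abs(Q[...,1])<29); (cc,r)=cv2.minEnclosingCircle(P[c][:,:2].astype(np.float32)); print("knob",cc,r,P[c].mean(0), "tool",Q[c].mean(0))
E
python3 e.py
```

```text
[524.  -49.9 169.1]
-100 -1 1911 x [-7. 14.] y [-72. -40.]
-100 1 1898 x [-7. 14.] y [40. 71.]
-92 -1 492 x [ 1. 14.] y [-64. -43.]
-92 1 475 x [ 1. 14.] y [42. 63.]
-84 -1 500 x [-6. 12.] y [-55. -43.]
-84 1 508 x [-6. 12.] y [42. 55.]
-76 -1 527 x [-10.  12.] y [-56. -43.]
-76 1 530 x [-9. 12.] y [42. 55.]
-68 -1 439 x [-9. 12.] y [-56. -43.]
-68 1 447 x [-9. 11.] y [42. 56.]
-60 -1 347 x [-9. 12.] y [-55. -42.]
-60 1 343 x [-10.  11.] y [42. 55.]
-52 -1 97 x [-9. 11.] y [-46. -43.]
-52 1 93 x [-10.  10.] y [42. 44.]
-36 -1 15 x [-2.  9.] y [-31. -30.]
-28 -1 8 x [-2. 12.] y [-32. -30.]
20 -1 6687 x [-55.  57.] y [-73. -32.]
20 1 6840 x [-52.  57.] y [31. 73.]
28 -1 98 x [44. 60.] y [-75. -68.]
28 1 367 x [-59.  -5.] y [57. 75.]
knob (525.6336059570312, -41.946502685546875) 23.133968353271484 [527.56668075 -41.72137131 204.82380197] tool [  5.99866233  -6.55991495 -35.71231225]
```

>>> {"op": "servo_tool", "data": {
  "steps": [
    [1, 0.17, 0.69, 0, 0, 0, 0],
    [1, 0, 0, 0, 0, 0, 0],
    [1, 0, 0, -2, 0, 0, 0],
    [1, 0, 0, -1.9, 0, 0, 0],
    [1, 0, 0, 0, 0, 0, 0],
    [1, 0, 0, 0, 0, 0, 0]
  ],
  "grip_force": 30
}}

```text
clock: 6.1
tool_pos: [525.7, -42.7, 130.4]
ee_rot: [-3.141, 0.0, 0.326]
ft_force: [0.4, -0.3, -0.3]
grip_width: 84.9
finger_force: 0.0
```

```bash
python3 e.py
```

```text
[525.7 -42.7 130.4]
-100 -1 1896 x [-7. 14.] y [-72. -40.]
-100 1 1877 x [-7. 14.] y [40. 72.]
-92 -1 490 x [ 2. 14.] y [-64. -43.]
-92 1 503 x [ 1. 14.] y [42. 63.]
-84 -1 519 x [-7. 12.] y [-55. -43.]
-84 1 503 x [-7. 12.] y [42. 55.]
-76 -1 522 x [-9. 12.] y [-56. -43.]
-76 1 511 x [-10.  12.] y [42. 55.]
-68 -1 442 x [-9. 12.] y [-56. -43.]
-68 1 449 x [-9. 11.] y [42. 56.]
-60 -1 344 x [-10.  12.] y [-55. -42.]
-60 1 341 x [-9. 12.] y [42. 54.]
-52 -1 99 x [-9. 11.] y [-47. -43.]
-52 1 98 x [-9. 11.] y [42. 48.]
-20 -1 7943 x [-55.  57.] y [-71. -31.]
-20 1 9141 x [-53.  58.] y [32. 73.]
-12 -1 828 x [14. 59.] y [-75. -60.]
-12 1 76 x [-60.  55.] y [43. 75.]
-4 -1 10 x [50. 59.] y [-75. -72.]
knob (526.0402221679688, -42.06350326538086) 22.94891929626465 [528.23393906 -41.23710034 204.77482255] tool [  2.80936067  -0.57019436 -74.38588057]
```

Tool offset confirmed (real fingertips about 36 mm behind the reported TCP); no contact so far. Close.

>>> {"op": "servo_tool", "data": {
  "steps": [
    [-1, 0, 0, 0, 0, 0, 0],
    [-1, 0, 0, 0, 0, 0, 0],
    [-1, 0, 0, 0, 0, 0, 0],
    [-1, 0, 0, 0, 0, 0, 0]
  ],
  "grip_force": 40
}}

```text
clock: 6.55
tool_pos: [526.2, -42.8, 131.0]
ee_rot: [3.141, -0.001, 0.326]
ft_force: [-0.6, 0.8, 5.5]
grip_width: 49.1
finger_force: 40.5
```

>>> {"op": "servo_tool", "data": {
  "steps": [
    [-1, 0, 0, -0.2, 0, 0, 0],
    [-1, 0, 0, -0.2, 0, 0, 0],
    [-1, 0, 0, 0, 0, 0, 0],
    [-1, 0, 0, 0, 0, 0, 0]
  ]
}}

```text
clock: 6.95
tool_pos: [526.3, -42.7, 127.5]
ee_rot: [3.141, -0.001, 0.326]
ft_force: [-3.7, 0.2, 11.2]
grip_width: 49.1
finger_force: 40.9
```

>>> {"op": "servo_tool", "data": {
  "steps": [
    [-1, 0, 0, -0.15, 0, 0, 0],
    [-1, 0, 0, -0.15, 0, 0, 0],
    [-1, 0, 0, 0, 0, 0, 0],
    [-1, 0, 0, 0, 0, 0, 0]
  ]
}}

```text
clock: 7.35
tool_pos: [526.4, -42.7, 125.0]
ee_rot: [3.141, -0.002, 0.326]
ft_force: [-4.7, 0.5, 15.6]
grip_width: 49.2
finger_force: 41.3
```

>>> {"op": "servo_tool", "data": {
  "steps": [
    [-1, 0, 0, 0, 0, 0, 4],
    [-1, 0, 0, 0, 0, 0, 4],
    [-1, 0, 0, 0, 0, 0, 4],
    [-1, 0, 0, 0, 0, 0, 4],
    [-1, 0, 0, 0, 0, 0, 0]
  ]
}}

```text
clock: 7.85
tool_pos: [527.0, -42.7, 125.2]
ee_rot: [3.14, -0.002, 0.608]
ft_force: [-3.0, 0.7, 15.0]
grip_width: 49.0
finger_force: 41.3
```

```bash
cat > q.py <<'E'
from h import *
st=bot.sense(); print(st["tool_pos"].round(1),st["ee_rot"].round(3),st["ft_force"].round(1),"T",st["ft_torque"].round(2),"j7",st["joints"][6].round(2),st["grip_width"].round(1))
E
python3 q.py
```

```text
Traceback (most recent call last):
  File "q.py", line 2, in <module>
    st=bot.sense(); print(st["tool_pos"].round(1),st["ee_rot"].round(3),st["ft_force"].round(1),"T",st["ft_torque"].round(2),"j7",st["joints"][6].round(2),st["grip_width"].round(1))
                                                                                                                                                           ^^^^^^^^^^^^^^^^^^^^^^
AttributeError: 'float' object has no attribute 'round'
```

```bash
sed -i 's/st\["grip_width"\].round(1)/st["grip_width"]/' q.py; python3 q.py
```

```text
[527.  -42.7 125.2] [ 3.14e+00 -2.00e-03  6.08e-01] [-3.   0.7 15. ] T [0.15 0.68 0.06] j7 -1.18 48.969282869424745
```

>>> {"op": "servo_tool", "data": {
  "steps": [
    [-1, 0, 0, 0, 0, 0, 4],
    [-1, 0, 0, 0, 0, 0, 4],
    [-1, 0, 0, 0, 0, 0, 4],
    [-1, 0, 0, 0, 0, 0, 4],
    [-1, 0, 0, 0, 0, 0, 4],
    [-1, 0, 0, 0, 0, 0, 4],
    [-1, 0, 0, 0, 0, 0, 4],
    [-1, 0, 0, 0, 0, 0, 0]
  ]
}}

```text
clock: 8.65
tool_pos: [527.6, -42.7, 125.3]
ee_rot: [3.138, -0.002, 1.096]
ft_force: [-1.4, 0.7, 15.1]
grip_width: 49.1
finger_force: 41.3
```

```bash
python3 q.py
```

```text
[527.6 -42.7 125.3] [ 3.138e+00 -2.000e-03  1.096e+00] [-1.4  0.7 15.1] T [0.1  0.36 0.03] j7 -0.74 49.12473799294657
```

>>> {"op": "servo_tool", "data": {
  "steps": [
    [-1, 0, 0, 0, 0, 0, 2.5],
    [-1, 0, 0, 0, 0, 0, 2.5],
    [-1, 0, 0, 0, 0, 0, 0],
    [-1, 0, 0, 0, 0, 0, 0]
  ]
}}

```text
clock: 9.05
tool_pos: [527.6, -42.6, 125.3]
ee_rot: [3.138, -0.001, 1.181]
ft_force: [-1.1, 0.2, 15.1]
grip_width: 49.2
finger_force: 41.3
```

```bash
python3 q.py
```

```text
[527.6 -42.6 125.3] [ 3.138e+00 -1.000e-03  1.181e+00] [-1.1  0.2 15.1] T [0.06 0.31 0.01] j7 -0.67 49.17108273944872
```

>>> {"op": "servo_tool", "data": {
  "steps": [
    [-1, 0, 0, 0, 0, 0, 2.5],
    [-1, 0, 0, 0, 0, 0, 2.5],
    [-1, 0, 0, 0, 0, 0, 0],
    [-1, 0, 0, 0, 0, 0, 0]
  ]
}}

```text
clock: 9.45
tool_pos: [527.6, -42.7, 125.3]
ee_rot: [3.137, -0.001, 1.268]
ft_force: [-1.5, 0.9, 16.2]
grip_width: 49.4
finger_force: 41.3
```

```bash
python3 q.py
```

```text
[527.6 -42.7 125.3] [ 3.137e+00 -1.000e-03  1.268e+00] [-1.5  0.9 16.2] T [0.06 0.33 0.  ] j7 -0.59 49.44233838323903
```

>>> {"op": "servo_tool", "data": {
  "steps": [
    [-1, 0, 0, 0, 0, 0, 2],
    [-1, 0, 0, 0, 0, 0, 2],
    [-1, 0, 0, 0, 0, 0, 0],
    [-1, 0, 0, 0, 0, 0, 0]
  ]
}}

```text
clock: 9.85
tool_pos: [527.5, -42.7, 125.3]
ee_rot: [3.138, -0.0, 1.338]
ft_force: [-1.7, -0.5, 16.5]
grip_width: 49.2
finger_force: 41.3
```

```bash
python3 q.py
```

```text
[527.5 -42.7 125.3] [ 3.138 -0.     1.338] [-1.7 -0.5 16.5] T [ 0.04  0.37 -0.04] j7 -0.53 49.24182064985155
```

>>> {"op": "servo_tool", "data": {
  "steps": [
    [-1, 0, 0, 0, 0, 0, 2],
    [-1, 0, 0, 0, 0, 0, 2],
    [-1, 0, 0, 0, 0, 0, 0],
    [-1, 0, 0, 0, 0, 0, 0]
  ]
}}

```text
clock: 10.25
tool_pos: [527.5, -42.8, 125.3]
ee_rot: [3.138, -0.0, 1.408]
ft_force: [-2.3, 0.2, 15.6]
grip_width: 49.3
finger_force: 41.3
```

```bash
python3 q.py
```

```text
[527.5 -42.8 125.3] [ 3.138 -0.     1.408] [-2.3  0.2 15.6] T [ 0.04  0.42 -0.06] j7 -0.46 49.30756665380261
```

>>> {"op": "servo_tool", "data": {
  "steps": [
    [-1, 0, 0, 0, 0, 0, 2],
    [-1, 0, 0, 0, 0, 0, 2],
    [-1, 0, 0, 0, 0, 0, 0],
    [-1, 0, 0, 0, 0, 0, 0]
  ]
}}

```text
clock: 10.65
tool_pos: [527.4, -42.8, 125.2]
ee_rot: [3.138, 0.0, 1.478]
ft_force: [-2.7, 0.5, 15.3]
grip_width: 49.2
finger_force: 41.3
```

```bash
python3 q.py
```

```text
[527.4 -42.8 125.2] [3.138 0.    1.478] [-2.7  0.5 15.3] T [0.05 0.43 0.02] j7 -0.4 49.20266466156791
```

>>> {"op": "servo_tool", "data": {
  "steps": [
    [-1, 0, 0, 0, 0, 0, 2],
    [-1, 0, 0, 0, 0, 0, 2],
    [-1, 0, 0, 0, 0, 0, 0],
    [-1, 0, 0, 0, 0, 0, 0]
  ]
}}

```text
clock: 11.05
tool_pos: [527.4, -42.8, 125.2]
ee_rot: [3.138, 0.0, 1.547]
ft_force: [-2.3, -0.1, 15.5]
grip_width: 49.0
finger_force: 41.3
```

```bash
python3 q.py
```

```text
[527.4 -42.8 125.2] [3.138 0.    1.547] [-2.3 -0.1 15.5] T [ 0.05  0.48 -0.04] j7 -0.34 49.04738720665567
```

>>> {"op": "servo_tool", "data": {
  "steps": [
    [-1, 0, 0, 0, 0, 0, 2],
    [-1, 0, 0, 0, 0, 0, 2],
    [-1, 0, 0, 0, 0, 0, 0],
    [-1, 0, 0, 0, 0, 0, 0]
  ]
}}

```text
clock: 11.45
tool_pos: [526.9, -42.7, 125.2]
ee_rot: [3.139, 0.001, 1.617]
ft_force: [-3.2, 1.1, 15.7]
grip_width: 49.4
finger_force: 41.4
```

```bash
python3 q.py
```

```text
[526.9 -42.7 125.2] [3.139e+00 1.000e-03 1.617e+00] [-3.2  1.1 15.7] T [ 0.08  0.74 -0.2 ] j7 -0.28 49.37801490446732
```

>>> {"op": "servo_tool", "data": {
  "steps": [
    [-1, 0, 0, 0, 0, 0, 2],
    [-1, 0, 0, 0, 0, 0, 2],
    [-1, 0, 0, 0, 0, 0, 0],
    [-1, 0, 0, 0, 0, 0, 0]
  ]
}}

```text
clock: 11.85
tool_pos: [526.0, -42.7, 125.1]
ee_rot: [3.141, 0.001, 1.687]
ft_force: [-5.7, 0.4, 18.4]
grip_width: 49.0
finger_force: 41.6
```

```bash
python3 q.py
```

```text
[526.  -42.7 125.1] [3.141e+00 1.000e-03 1.687e+00] [-5.7  0.4 18.4] T [ 0.1   1.39 -0.22] j7 -0.22 49.026217588313415
```

>>> {"op": "servo_tool", "data": {
  "steps": [
    [-1, 0, 0, 0, 0, 0, -2],
    [-1, 0, 0, 0.3, 0, 0, 0],
    [-1, 0, 0, 0.3, 0, 0, 0],
    [-1, 0, 0, 0, 0, 0, 0],
    [-1, 0, 0, 0, 0, 0, 0]
  ]
}}

```text
clock: 12.35
tool_pos: [526.1, -42.6, 130.4]
ee_rot: [3.141, 0.0, 1.652]
ft_force: [-2.8, 1.4, 10.4]
grip_width: 49.2
finger_force: 40.8
```

```bash
python3 q.py
```

```text
[526.1 -42.6 130.4] [3.141 0.    1.652] [-2.8  1.4 10.4] T [ 0.19  0.69 -0.11] j7 -0.24 49.19162686956834
```

>>> {"op": "servo_tool", "data": {
  "steps": [
    [-1, 0, 0, 0.2, 0, 0, 0],
    [-1, 0, 0, 0.2, 0, 0, 0],
    [-1, 0, 0, 0, 0, 0, 0],
    [-1, 0, 0, 0, 0, 0, 0]
  ]
}}

```text
clock: 12.75
tool_pos: [525.9, -42.7, 133.4]
ee_rot: [3.141, -0.0, 1.652]
ft_force: [-1.0, 2.3, 5.2]
grip_width: 48.9
finger_force: 41.0
```

```bash
python3 q.py
```

```text
[525.9 -42.7 133.4] [ 3.141 -0.     1.652] [-1.   2.3  5.2] T [ 0.29  0.12 -0.09] j7 -0.24 48.85082509431303
```

>>> {"op": "servo_tool", "data": {
  "steps": [
    [-1, 0, 0, 0.25, 0, 0, 0],
    [-1, 0, 0, 0.25, 0, 0, 0],
    [-1, 0, 0, 0, 0, 0, 0],
    [-1, 0, 0, 0, 0, 0, 0]
  ]
}}

```text
clock: 13.15
tool_pos: [525.4, -43.2, 137.9]
ee_rot: [-3.141, 0.0, 1.652]
ft_force: [0.2, -0.4, -1.2]
grip_width: 49.3
finger_force: 41.5
```

```bash
python3 q.py
```

```text
[525.4 -43.2 137.9] [-3.141  0.     1.652] [ 0.2 -0.4 -1.2] T [ 0.01 -0.05  0.03] j7 -0.23 49.27178090402632
```

>>> {"op": "servo_tool", "data": {
  "steps": [
    [-1, 0, 0, 3, 0, 0, 0],
    [-1, 0, 0, 4, 0, 0, 0],
    [-1, 0, 0, 2, 0, 0, 0],
    [-1, -0.2, 3, 0, 0, 0, 0],
    [-1, -0.2, 4, 0, 0, 0, 0],
    [-1, -0.3, 4.5, 0, 0, 0, 0],
    [-1, -0.3, 4.5, 0, 0, 0, 0],
    [-1, -0.3, 4.5, 0, 0, 0, 0]
  ]
}}

```text
clock: 13.95
tool_pos: [512.3, 163.2, 228.0]
ee_rot: [-3.141, 0.001, 1.651]
ft_force: [1.3, 0.6, -1.1]
grip_width: 49.0
finger_force: 44.3
```

>>> {"op": "servo_tool", "data": {
  "steps": [
    [-1, -0.3, 4.5, 0, 0, 0, 0],
    [-1, -0.3, 4.5, 0, 0, 0, 0],
    [-1, -0.1, 4, 0, 0, 0, 0],
    [-1, 0, 1.5, -2, 0, 0, 0],
    [-1, 0, 0, -4, 0, 0, 0],
    [-1, 0, 0, -4, 0, 0, 0],
    [-1, 0, 0, -3, 0, 0, 0],
    [-1, 0, 0, 0, 0, 0, 0]
  ]
}}

```text
clock: 14.75
tool_pos: [503.3, 304.7, 93.7]
ee_rot: [-3.134, 0.004, 1.653]
ft_force: [-0.1, -0.7, -1.6]
grip_width: 49.0
finger_force: 44.2
```

```bash
cat > c.py <<'E'
from h import *
s=snap("scene"); t=snap("wrist"); P=cloud(s)
cv2.imwrite("pics/dish.png",np.hstack([cv2.resize(t["image"],(400,300)),cv2.resize(s["image"][90:250,260:460],(375,300))])[...,::-1])
for th in ("dish","cap"):
    for r in bot.silhouettes("scene",th)[:1]:
        p=P[r["pixels"]&(s["z_map"]>0)]; print(th,r["confidence"],np.percentile(p,[3,50,97],axis=0).round())
E
python3 c.py; python3 q.py
```

```text
dish 0.86 [[443. 244.   3.]
 [498. 314.  10.]
 [566. 369.  36.]]
cap 0.54 [[489. 279. 111.]
 [508. 290. 165.]
 [524. 305. 172.]]
[506.7 308.  100.1] [ 3.139e+00 -1.000e-03  1.652e+00] [ 0.6  0.9 -2. ] T [-0.01  0.   -0.01] j7 -0.95 49.26732226236011
```

View pics/dish.png

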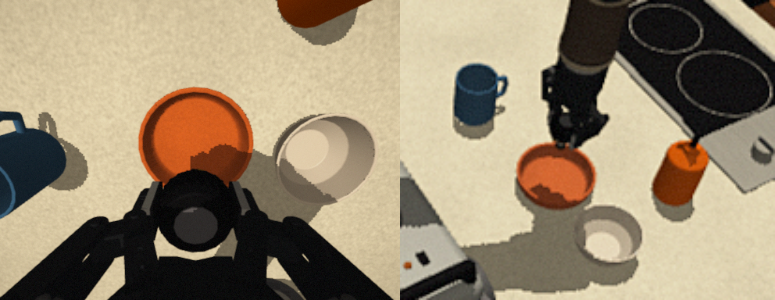

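>>> {"op": "servo_tool", "data": {
  "steps": [
    [-1, 0, 0, -3, 0, 0, 0],
    [-1, 0, 0, -4, 0, 0, 0],
    [-1, 0, 0, -2, 0, 0, 0],
    [-1, 0, 0, -0.5, 0, 0, 0],
    [-1, 0, 0, 0, 0, 0, 0],
    [-1, 0, 0, -0.3, 0, 0, 0],
    [-1, 0, 0, 0, 0, 0, 0],
    [-1, 0, 0, 0, 0, 0, 0]
  ]
}}

```text
clock: 15.75
tool_pos: [506.4, 307.4, 1.3]
ee_rot: [3.14, -0.001, 1.652]
ft_force: [0.6, -0.2, -1.2]
grip_width: 48.9
finger_force: 44.3
```

>>> {"op": "servo_tool", "data": {
  "steps": [
    [-1, 0, 0, -0.3, 0, 0, 0],
    [-1, 0, 0, 0, 0, 0, 0],
    [-1, 0, 0, 0, 0, 0, 0]
  ]
}}

```text
clock: 16.05
tool_pos: [505.7, 307.0, -2.8]
ee_rot: [-3.142, 0.0, 1.652]
ft_force: [-0.2, -0.6, -1.5]
grip_width: 49.0
finger_force: 44.3
```

>>> {"op": "servo_tool", "data": {
  "steps": [
    [-1, 0, 0, -0.2, 0, 0, 0],
    [-1, 0, 0, 0, 0, 0, 0],
    [-1, 0, 0, 0, 0, 0, 0]
  ]
}}

```text
clock: 16.35
tool_pos: [505.6, 307.1, -4.9]
ee_rot: [-3.141, 0.0, 1.652]
ft_force: [0.1, 0.3, -1.6]
grip_width: 48.8
finger_force: 44.3
```

>>> {"op": "servo_tool", "data": {
  "steps": [
    [-1, 0, 0, -0.2, 0, 0, 0],
    [-1, 0, 0, 0, 0, 0, 0],
    [-1, 0, 0, 0, 0, 0, 0]
  ]
}}

```text
clock: 16.65
tool_pos: [505.8, 307.2, -6.7]
ee_rot: [3.141, -0.0, 1.652]
ft_force: [0.5, 0.2, 0.5]
grip_width: 49.2
finger_force: 44.3
```

>>> {"op": "servo_tool", "data": {
  "steps": [
    [0.3, 0, 0, 0, 0, 0, 0],
    [0.6, 0, 0, 0, 0, 0, 0],
    [0.6, 0, 0, 0, 0, 0, 0],
    [0.6, 0, 0, 0, 0, 0, 0]
  ]
}}

```text
clock: 17.05
tool_pos: [505.8, 307.1, -6.8]
ee_rot: [3.142, -0.0, 1.652]
ft_force: [-0.1, 0.7, -0.3]
grip_width: 68.2
finger_force: 0.0
```

>>> {"op": "servo_tool", "data": {
  "steps": [
    [0.6, 0, 0, 1.5, 0, 0, 0],
    [0.6, 0, 0, 3, 0, 0, 0],
    [0.8, 0, 0, 4, 0, 0, 0],
    [1, 0, 0, 4.5, 0, 0, 0],
    [1, 0, 0, 4.5, 0, 0, 0],
    [1, 0, 0, 4.5, 0, 0, 0],
    [1, 0, -1, 2.5, 0, 0, 0],
    [1, 0, -3, 0, 0, 0, -4]
  ]
}}

```text
clock: 17.85
tool_pos: [505.9, 271.5, 243.9]
ee_rot: [3.135, -0.006, 1.587]
ft_force: [0.1, 1.0, 0.2]
grip_width: 85.4
finger_force: 0.0
```

```bash
cat > f.py <<'E'
from h import *
s=snap("scene"); P=cloud(s)
for th in ("dish","cap","funnel"):
    for r in bot.silhouettes("scene",th)[:1]:
        p=P[r["pixels"]&(s["z_map"]>0)]; print(th,round(r["confidence"],2),np.percentile(p,[3,50,97],axis=0).round())
E
python3 f.py; python3 q.py
```

```text
dish 0.81 [[441. 242.   4.]
 [505. 306.  13.]
 [568. 370.  37.]]
cap 0.75 [[484. 281.  13.]
 [510. 299.  67.]
 [528. 325.  71.]]
funnel 0.65 [[ 438. -361.   58.]
 [ 454. -337.   85.]
 [ 491. -313.  105.]]
[505.8 266.6 239.1] [3.141 0.    1.582] [ 0.3  0.4 -0.4] T [-0.03  0.02  0.01] j7 -0.84 85.68069632949883
```

>>> {"op": "servo_tool", "data": {
  "steps": [
    [1, 0, -3, 0, 0, 0, 0],
    [1, -0.3, -4.6, 0, 0, 0, 0],
    [1, -0.3, -4.8, 0, 0, 0, 0],
    [1, -0.3, -4.8, 0, 0, 0, 0],
    [1, -0.3, -4.8, 0, 0, 0, 0],
    [1, -0.3, -4.8, 0, 0, 0, 0],
    [1, -0.3, -4.8, 0, 0, 0, 0],
    [1, -0.3, -4.8, 0, 0, 0, 0]
  ]
}}

```text
clock: 18.85
tool_pos: [484.6, -97.6, 238.5]
ee_rot: [3.141, -0.0, 1.585]
ft_force: [0.0, -0.5, -1.0]
grip_width: 85.3
finger_force: 0.0
```

>>> {"op": "servo_tool", "data": {
  "steps": [
    [1, -0.3, -4.8, 0, 0, 0, 0],
    [1, -0.3, -4.8, 0, 0, 0, 0],
    [1, -0.4, -4.8, 0, 0, 0, 0],
    [1, -0.4, -4.8, 0, 0, 0, 0],
    [1, -0.4, -3.8, 0, 0, 0, 0],
    [1, -0.1, -1, 0, 0, 0, 0],
    [1, 0, 0, 0, 0, 0, 0],
    [1, 0, 0, 0, 0, 0, 0]
  ]
}}

```text
clock: 19.65
tool_pos: [466.7, -334.6, 238.1]
ee_rot: [3.141, -0.002, 1.585]
ft_force: [0.7, 0.5, 0.9]
grip_width: 84.9
finger_force: 0.0
```

```bash
cat > g.py <<'E'
from h import *
s=snap("wrist"); P=cloud(s); save(s,"fun.png"); print(s["st"]["tool_pos"].round(1),s["st"]["joints"].round(2))
for r in bot.silhouettes("wrist","funnel")[:2]:
    p=P[r["pixels"]&(s["z_map"]>0)]; print(round(r["confidence"],2),r["at"],np.percentile(p,[3,50,97],axis=0).round())
    t=p[(p[:,2]>94)&(p[:,2]<112)]; print("rim",len(t),t.mean(0).round(1),cv2.minEnclosingCircle(t[:,:2].astype(np.float32)))
for r in bot.spot_point("wrist","funnel")[:2]: print("pt",r["confidence"],r["at"],at_z(s,r["at"],49).round(1))
for r in bot.silhouettes("wrist","beaker")[:1]:
    p=P[r["pixels"]&(s["z_map"]>0)]; print("bk",round(r["confidence"],2),np.percentile(p,[3,50,97],axis=0).round())
E
python3 g.py
```

```text
[ 466.7 -334.6  238.1] [ 1.02  0.36 -0.63  1.63  0.22  1.22  0.36]
0.98 [246.1, 171.2] [[ 442. -360.   51.]
 [ 466. -342.   78.]
 [ 489. -310.  103.]]
rim 315 [ 466.1 -336.3  100.4] ((465.7168273925781, -334.8961181640625), 26.96343231201172)
pt 0.9 [248.1, 159.5] [ 464.2 -331.9   49. ]
bk 0.62 [[ 449. -350.    2.]
 [ 466. -316.   24.]
 [ 483. -312.   67.]]
```

View pics/fun.png

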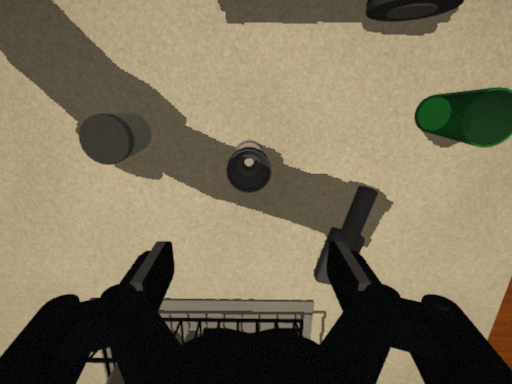

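>>> {"op": "servo_tool", "data": {
  "steps": [
    [1, -0.1, 0, -4, 0, 0, 0],
    [1, 0, 0, -4.8, 0, 0, 0],
    [1, 0, 0, -4.8, 0, 0, 0],
    [1, 0, 0, -3.5, 0, 0, 0],
    [1, 0, 0, -2, 0, 0, 0],
    [1, 0, 0, -1.2, 0, 0, 0],
    [1, 0, 0, 0, 0, 0, 0],
    [1, 0, 0, 0, 0, 0, 0]
  ],
  "grip_force": 25
}}

```text
clock: 20.65
tool_pos: [465.6, -336.9, 36.2]
ee_rot: [3.14, 0.001, 1.583]
ft_force: [0.5, 0.3, 0.6]
grip_width: 85.2
finger_force: 0.0
```

>>> {"op": "servo_tool", "data": {
  "steps": [
    [-1, 0, 0, 0, 0, 0, 0],
    [-1, 0, 0, 0, 0, 0, 0],
    [-1, 0, 0, 0, 0, 0, 0],
    [-1, 0, 0, 0, 0, 0, 0]
  ]
}}

```text
clock: 21.05
tool_pos: [465.3, -337.4, 36.4]
ee_rot: [3.14, 0.001, 1.582]
ft_force: [-1.0, 0.5, 5.8]
grip_width: 53.2
finger_force: 25.2
```

>>> {"op": "servo_tool", "data": {
  "steps": [
    [-1, 0, 0, 0.5, 0, 0, 0],
    [-1, 0, 0, 1, 0, 0, 0],
    [-1, 0, 0, 2, 0, 0, 0],
    [-1, 0, 0, 3, 0, 0, 0],
    [-1, 0, 0, 4, 0, 0, 0],
    [-1, 0, 0, 4.5, 0, 0, 0],
    [-1, 0, 0, 4, 0, 0, 0],
    [-1, 0, 0, 0, 0, 0, 0]
  ]
}}

```text
clock: 21.85
tool_pos: [467.7, -338.0, 232.1]
ee_rot: [3.133, 0.006, 1.583]
ft_force: [0.6, 0.1, -1.3]
grip_width: 53.3
finger_force: 26.4
```

```bash
cat > k.py <<'E'
from h import *
s=snap("wrist"); P=cloud(s); st=s["st"]; print(st["tool_pos"].round(1),st["ft_force"].round(1),st["grip_width"])
Rt=Ro.from_euler('xyz',st["ee_rot"]).as_matrix()
for r in bot.silhouettes("wrist","funnel")[:1]:
    p=P[r["pixels"]&(s["z_map"]>0)]; print(round(r["confidence"],2),r["at"],np.percentile(p,[3,50,97],axis=0).round())
    q=p-st["tool_pos"]; top=np.percentile(q[:,2],96); t=q[q[:,2]>top-5]; print("top rel",top,len(t),cv2.minEnclosingCircle(t[:,:2].astype(np.float32)))
for r in bot.spot_point("wrist","funnel")[:1]: print("pt",r["confidence"],r["at"],(at_z(s,r["at"],st["tool_pos"][2]+13)-st["tool_pos"]).round(1))
for r in bot.spot_point("wrist","neck_rim")[:1]: print("neck",r["confidence"],r["at"],at_z(s,r["at"],171).round(1))
for r in bot.silhouettes("wrist","beaker")[:1]:
    p=P[r["pixels"]&(s["z_map"]>0)]; print("bk",round(r["confidence"],2),np.percentile(p,[3,50,97],axis=0).round())
save(s,"held.png")
E
python3 k.py
```

```text
[ 467.7 -338.   232.1] [ 0.6  0.1 -1.3] 53.32927536391832
0.76 [249.9, 263.3] [[ 444. -360.  254.]
 [ 468. -345.  281.]
 [ 492. -309.  298.]]
top rel 65.61401331726181 2066 ((-0.21505701541900635, 2.926088333129883), 27.72777557373047)
pt 0.84 [248.2, 225.6] [-1.2  1.5 13. ]
bk 0.94 [[ 445. -356.   -0.]
 [ 465. -343.   32.]
 [ 486. -312.   75.]]
```

>>> {"op": "servo_tool", "data": {
  "steps": [
    [-1, 0.4, 3, 0, 0, 0, 0],
    [-1, 0.9, 4.5, 0, 0, 0, 0],
    [-1, 1.0, 4.8, 0, 0, 0, 0],
    [-1, 1.0, 4.8, 0, 0, 0, 0],
    [-1, 1.0, 4.8, 0, 0, 0, 0],
    [-1, 0.9, 4.3, 0, 0, 0, 0],
    [-1, 0.6, 2.2, 0, 0, 0, 0],
    [-1, 0.2, 0.8, 0, 0, 0, 0]
  ]
}}

```text
clock: 22.9
tool_pos: [524.4, -41.5, 224.3]
ee_rot: [-3.14, -0.002, 1.587]
ft_force: [0.2, -0.3, -0.6]
grip_width: 53.3
finger_force: 26.4
```

>>> {"op": "servo_tool", "data": {
  "steps": [
    [-1, 0, 0, 0, 0, 0, 0],
    [-1, 0, 0, 0, 0, 0, 0],
    [-1, 0, 0, 0, 0, 0, 0]
  ]
}}

```text
clock: 23.2
tool_pos: [524.3, -47.0, 224.7]
ee_rot: [-3.141, 0.0, 1.58]
ft_force: [0.2, 0.6, -0.6]
grip_width: 53.1
finger_force: 26.4
```

```bash
python3 k.py
```

```text
[524.3 -47.  224.7] [ 0.2  0.6 -0.6] 53.09200103986007
0.86 [247.7, 262.3] [[500. -69. 244.]
 [525. -55. 273.]
 [549. -18. 291.]]
top rel 65.65362367122933 2179 ((0.5613483786582947, 2.6195290088653564), 27.57526206970215)
pt 0.85 [251.5, 224.7] [ 1.1  2.1 13. ]
neck 0.59 [254.2, 187.7] [528.2 -40.7 171. ]
bk 0.83 [[ 445. -330.    4.]
 [ 466. -315.   39.]
 [ 506.  -67.  290.]]
```

View pics/held.png

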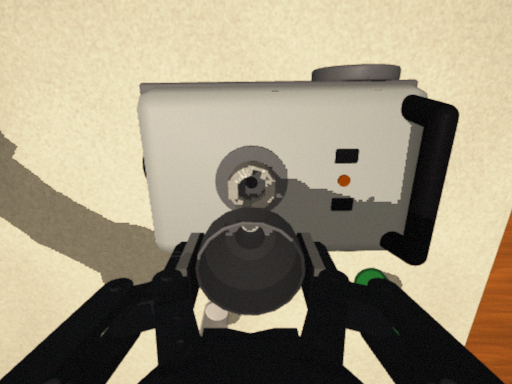

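>>> {"op": "servo_tool", "data": {
  "steps": [
    [-1, 0.1, 0.2, -2, 0, 0, 0],
    [-1, 0, 0, -3, 0, 0, 0],
    [-1, 0, 0, -1, 0, 0, 0],
    [-1, 0, 0, 0, 0, 0, 0],
    [-1, 0, 0, -0.5, 0, 0, 0],
    [-1, 0, 0, -0.5, 0, 0, 0],
    [-1, 0, 0, 0, 0, 0, 0],
    [-1, 0, 0, 0, 0, 0, 0]
  ]
}}

```text
clock: 24.25
tool_pos: [526.0, -42.9, 155.6]
ee_rot: [3.141, 0.0, 1.582]
ft_force: [-0.6, 0.1, -0.6]
grip_width: 53.2
finger_force: 26.6
```

>>> {"op": "servo_tool", "data": {
  "steps": [
    [-1, 0, 0, -0.3, 0, 0, 0],
    [-1, 0, 0, -0.3, 0, 0, 0],
    [-1, 0, 0, 0, 0, 0, 0],
    [-1, 0, 0, 0, 0, 0, 0]
  ]
}}

```text
clock: 24.65
tool_pos: [525.6, -43.0, 149.1]
ee_rot: [-3.141, 0.0, 1.582]
ft_force: [0.0, -0.5, -0.2]
grip_width: 52.8
finger_force: 26.6
```

>>> {"op": "servo_tool", "data": {
  "steps": [
    [-1, 0, -0.15, -0.2, 0, 0, 0],
    [-1, 0, 0, -0.3, 0, 0, 0],
    [-1, 0, 0, 0, 0, 0, 0],
    [-1, 0, 0, 0, 0, 0, 0]
  ]
}}

```text
clock: 25.05
tool_pos: [525.7, -44.4, 144.1]
ee_rot: [-3.141, -0.0, 1.583]
ft_force: [0.1, -0.4, -1.0]
grip_width: 53.4
finger_force: 26.6
```

>>> {"op": "servo_tool", "data": {
  "steps": [
    [-1, 0, 0, -0.2, 0, 0, 0],
    [-1, 0, 0, -0.2, 0, 0, 0],
    [-1, 0, 0, 0, 0, 0, 0],
    [-1, 0, 0, 0, 0, 0, 0]
  ]
}}

```text
clock: 25.45
tool_pos: [525.8, -44.4, 140.5]
ee_rot: [3.141, 0.0, 1.583]
ft_force: [-1.7, 0.2, 4.6]
grip_width: 53.3
finger_force: 26.8
```

>>> {"op": "servo_tool", "data": {
  "steps": [
    [-1, 0, 0, -0.1, 0, 0, 0],
    [-1, 0, 0, 0, 0, 0, 0],
    [-1, 0, 0, 0, 0, 0, 0]
  ]
}}

```text
clock: 25.75
tool_pos: [525.9, -44.4, 140.4]
ee_rot: [3.141, 0.001, 1.582]
ft_force: [-4.7, -0.3, 13.5]
grip_width: 53.2
finger_force: 27.7
```

>>> {"op": "servo_tool", "data": {
  "steps": [
    [0.4, 0, 0, 0, 0, 0, 0],
    [0.8, 0, 0, 0, 0, 0, 0],
    [1, 0, 0, 0, 0, 0, 0],
    [1, 0, 0, 0, 0, 0, 0]
  ]
}}

```text
clock: 26.15
tool_pos: [525.6, -44.4, 138.9]
ee_rot: [-3.141, -0.0, 1.582]
ft_force: [0.1, 0.4, -1.1]
grip_width: 85.4
finger_force: 0.0
```

>>> {"op": "servo_tool", "data": {
  "steps": [
    [1, 0, 0, 2, 0, 0, 0],
    [1, 0, 0, 3, 0, 0, 0],
    [1, 0, 0, 4, 0, 0, 0],
    [1, 0, 0, 4, 0, 0, 0],
    [1, 0, 0, 0, 0, 0, 0],
    [1, 0, 0, 0, 0, 0, 0]
  ]
}}

```text
clock: 26.75
tool_pos: [526.1, -44.5, 269.7]
ee_rot: [3.14, 0.001, 1.582]
ft_force: [-1.1, 0.4, -0.7]
grip_width: 85.5
finger_force: 0.0
```

```bash
cat > z.py <<'E'
from h import *
s=snap("wrist"); P=cloud(s); print(s["st"]["tool_pos"].round(1)); t=snap("scene"); T=cloud(t)
for n,C in (("wrist",P),("scene",T)):
    for th in ("funnel","cap","dish"):
        for r in bot.silhouettes(n,th)[:1]:
            p=C[r["pixels"]&(C[...,2]!=0)]; print(n,th,round(r["confidence"],2),np.percentile(p,[3,50,97],axis=0).round().tolist())
            if n=="wrist" and th=="funnel":
                k=p[p[:,2]>203]; A=np.c_[k[:,:2],np.ones(len(k))]; print("rim",len(k),np.median(k[:,2]),cv2.minEnclosingCircle(k[:,:2].astype(np.float32)))
cv2.imwrite("pics/end.png",np.hstack([cv2.resize(s["image"],(400,300)),cv2.resize(t["image"],(400,300))])[...,::-1])
E
python3 z.py
```

```text
[526.1 -44.5 269.7]
wrist funnel 0.73 [[502.0, -67.0, 160.0], [527.0, -49.0, 183.0], [550.0, -16.0, 207.0]]
rim 381 205.84210826438894 ((528.2457275390625, -14.92752456665039), 53.05826950073242)
scene funnel 0.53 [[499.0, -69.0, 166.0], [514.0, -41.0, 191.0], [551.0, -19.0, 208.0]]
scene cap 0.7 [[486.0, 281.0, 11.0], [510.0, 299.0, 66.0], [528.0, 323.0, 72.0]]
scene dish 0.8 [[441.0, 243.0, 3.0], [508.0, 306.0, 12.0], [568.0, 370.0, 36.0]]
```

View pics/end.png

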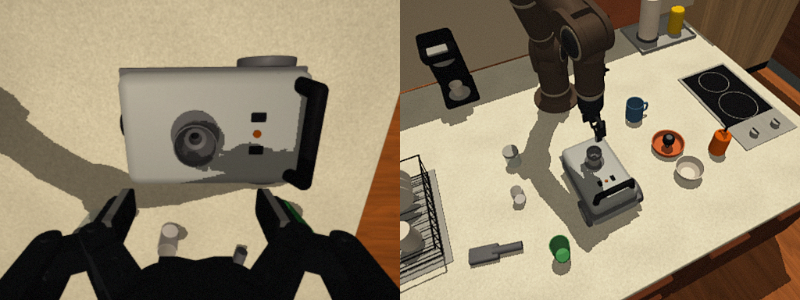

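```bash
python3 -c "
from workcell import bot
print(bot.job_done())"
```

```text
the job is handed in; nothing more can be done
None
```

I handed the job in at about 27 s of the 72 s limit; it returned no verdict. The last pictures show the cap standing in the terracotta dish and the funnel upright in the filler neck, its rim at 206–207 mm (207 is home). On the first try the fingers closed on top of the knob, pressing it at about 20 N, because their tips sit about 36 mm behind the reported TCP; I corrected for that.

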